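# Tilt the ruler out of a half-opening desk drawer

### The arm

A 7-joint arm with a two-finger parallel gripper is mounted at the origin on a cart in front of the work surface, level with it; the furniture and walls round the work are solid. World frame = base frame: x ahead of the robot, y to its left, z up, the work surface at z = 0. Lengths are in m, angles in degrees, forces in N, time in s.
With the tool pointing down it reaches from about 0.35 to 0.775 m from the base axis. Payload 3.1 kg.
Tool frame: the origin (TCP) lies on the centre line of the jaws, within the pads' length; the fingertips stand 17 mm ahead of it and the grasp point (between the pads) lies 2 mm behind it (robot.tip_reach is the distance from the TCP to the fingertips, in m); z points along the fingers, y is the line along which they close (so a half turn about z gives the same grasp; the last joint's range is limited). The gripper opens to 85 mm and grips with 20 to 120 N. Pads are 22 mm wide; open, the fingers measure 114 mm over their backs; the gripper's body (76 mm by 85 mm) begins 54 mm behind the grasp point. The pads swing forward as they close: fully open they stand 13 mm farther back than shut.
Start: joints at [64.188, 17.813, 0.802, 86.603, -0.252, 75.585, -1.558], TCP at [0.219, -0.505, 0.248] pointing down, gripper open.
Joint ranges: [-154.91, 154.91], [-16.99, 109.72], [-72.82, 74.43], [7.12, 147.25], [-82.49, 262.49], [11.32, 116.49], [-174.64, 174.64]. Speed limits (degrees/s): [159.86, 159.86, 180, 180, 180, 180, 180].

### API

Orientations are given as [roll, pitch, yaw] about the fixed x, y, z axes, in that order (R = Rz(yaw) Ry(pitch) Rx(roll)).
In Python, from station import robot, fingers, vision, workorder, recognise gives the robot as it stands. Calls block until the motion is done:
- robot.move_to(position, orientation): joint-space move of the TCP to a pose.
- robot.line_to(position, orientation=None, velocity=0.15, f_stop=None): straight line of the TCP; orientation=None keeps the orientation; velocity is the mean speed in m/s. With f_stop (N) it stops when the force on the tool has changed by that much, and returns True; else False.
- robot.move_j(angles): joint-space move.
- fingers.gripper_to(opening, force=None): opening from 0.0 (shut) to 1.0 (fully open); force is the grip in N (None keeps the last); returns when the fingers have stopped.
- robot.pause(seconds).
- robot.inverse_kinematics(position, orientation): joint angles nearest the present ones, or None.
- vision.grab_frame(name): name is "side" or "top"; returns the picture (480x640x3 uint8, red, green, blue); there is no depth.
- vision.calibration(name): a dict with "mtx" (3x3 intrinsics, pixels), "extrinsics" (4x4, takes a point from world to camera coordinates). Camera axes: x right, y up, looking along -z (the intrinsics and any distortion apply to the point x, -y, -z); pixel columns grow to the right and rows downward; lengths in m; the calibration is good to about 2 mm. A picture is of the moment at which its call begins. calibration takes no time and is no camera call.
A pose or a line that the arm cannot do raises robot.PlanningError and nothing moves.
- workorder.close_job(): hands the job in; it is judged then, once.
Trained networks look in the newest picture that a camera, given by its name, has taken for a name from the list of things; names that differ only in an ending like _2 or _b are one class to them, and where a whole thing is asked for, a point or a joint stands for the part that bears it (a point fixed in the world has none). Each returns a list of dicts, best first, with "p" (0 to 1); they miss things now and then, are a little off and sometimes report something else, mostly with a low value. They report only what shows in the picture. A call takes as long as a camera call.
- recognise(label, camera): "rect" ([centre column, centre row, width, height] in pixels, round what is visible of it).
Readings, each from a call of its own:
- robot.current_time_s(): time.
- robot.current_joint_positions(): joint angles.
- robot.current_dq(): joint speeds.
- robot.current_joint_torque(): joint torques, N m.
- robot.current_tool_pos(): TCP position.
- robot.current_eef_rot(): TCP orientation.
- robot.current_contact_force(): force on the tool from outside, world axes, zero at the start.
- robot.current_torque(): the same for the moment, N m.
- robot.current_finger_gap(): opening from 0.0 (shut) to 1.0 (fully open).
- robot.current_gripper_force(): force on a finger pad.
Only numpy, scipy, OpenCV 4.12 (cv2) and the standard library are available. Lean on these libraries where they do the work, as an engineer would, in place of code of your own. Each camera call takes 0.05 s, during which the arm holds its last target. There are 200 camera calls.

### The job

Pull the little cabinet's drawer out to its stop, then take out the ruler: it is longer than the opening, so draw it out tilted, front end up over the drawer front while its tail comes out from under the cabinet top, and do not force it against the wood. Finish while still holding the ruler in the gripper, at rest and about level, at least 10 cm above the cabinet top; leave the drawer open and the mug and pebble where they stand.

Things in the scene. Friction and masses are not known exactly. Their poses are not given: they have to be found in the camera images.
- cabinet: One-drawer desktop cabinet of brown wood, fixed to the worktop; 205 mm deep (its x), 140 wide (its y), 64 high. Origin: on the worktop, below the middle of the front edge of its top. Its x axis points to its back; the drawer comes out along its -x, about towards the robot. The top board is 8 mm thick, its underside at 56 mm. A small bowl stands at its back, to 110 mm above the worktop.
- drawer (a joint): How far the drawer is out, m: 0 shut, 0.110 at its stop; it starts ajar. It slides with about 2 N of friction and stays where it is left. Inside it is 190 mm long and 103 wide, its felt-lined floor 18 mm above the worktop; its plywood sides rise to 49 mm above the worktop. Fully out, the opening from front panel to cabinet top is 110 mm long.
- drawer_rim (a point): Middle of the upper edge of the drawer's front panel, on the panel's inner face, 52 mm above the worktop; the panel is 12 mm thick (towards the pull). Moves with the drawer: x = -(joint value) in the cabinet frame.
- pull (a point): Grip point of the drawer's steel block pull, 34 mm above the worktop and 15 mm out from the front panel's face: an upright tab 12 mm thick along the cabinet's y and 22 high (23 to 45 mm above the worktop) that stands 33 mm out from the panel, with a nose 16 mm thick at its end. Pinch it from above across its thickness. Moves with the drawer.
- ruler: Straight wooden ruler lying flat and lengthwise in the drawer: 160 mm long (its x), 28 wide (its y), 6 thick, about 60 g. Origin: centre of its underside. Its -x end is towards the drawer front; its tail, the +x end, is under the cabinet top. It is loose and may slide a little in the drawer.
- ruler_front (a point): Middle of the ruler's end nearer the drawer front (its -x end), 3 mm above its underside.
- mug: Green and white mug, 86 x 120 x 88 mm, standing to the right of the cabinet. Origin: centre of its underside. A bystander.
- pebble: Grey pebble paperweight, 51 x 69 x 26 mm, to the right of the cabinet. Origin: centre of its underside. A bystander.
- panel_left (a point): Left end of the top edge of the green stair panel, a solid upright board 20 mm thick that stands along y between the robot and the cabinet. Its top edge rises straight from here (87 mm above the worktop) to panel_right: the arm has to reach over it.
- panel_right (a point): Right end of the sloping top edge of the green panel, 435 mm above the worktop; farther right stands a tall cupboard.
- rail_post (a point): Foot of a fixed post (bracket 96 mm wide along y, 50 mm along x) that hangs down in front of the panel straight ahead of the robot; it is solid from here, 480 mm above the worktop, upwards: the arm has to pass beside or under it.

How it is judged:
By the outcome, as a careful person would: the job done as asked, in the order asked, and still so for the second after the job is handed in, while the arm keeps its last pose, push and grip.
It also fails if it takes over 58 s, if anything falls off the work surface, if the arm or the gripper's body presses on something with over 40 N, if the wrist force passes 120 N, or if a joint passes its speed limit or range.

## Working session

There is one attempt and no reset: what is moved stays moved. The work goes in short steps, each a Python script; the robot and the scene stay as the last script left them, time stands still between calls to the robot, and variables do not carry over. Pictures are saved under pics/ and viewed, at most 10 in all, crops included, and the job is handed in when it is done.

```bash
ls; mkdir -p pics
python3 - <<'E'
from station import robot,vision,recognise
import cv2,numpy as np
np.set_printoptions(precision=4,suppress=True)
for c in("top","side"):
    f=vision.grab_frame(c);cv2.imwrite(f"pics/{c}0.png",f[:,:,::-1])
    k=vision.calibration(c);print(c,k)
    for n in("cabinet","drawer","pull","ruler","mug","pebble","ruler_front"):
        print(n,[(np.round(d["rect"],1).tolist(),round(d["p"],2)) for d in recognise(n,c)[:2]])
print(robot.current_time_s())
E
```

```text
pics
top {'mtx': array([[461.1337,   0.    , 319.5147],
       [  0.    , 461.1337, 237.5097],
       [  0.    ,   0.    ,   1.    ]]), 'extrinsics': array([[ 0.0135, -0.9998,  0.0126,  0.0766],
       [ 0.9969,  0.0144,  0.0768, -0.5848],
       [-0.0769,  0.0115,  0.997 , -1.3599],
       [ 0.    ,  0.    ,  0.    ,  1.    ]])}
cabinet [([288.5, 180.8, 65.6, 109.5], 0.66)]
drawer [([296.2, 214.4, 48.1, 41.0], 0.84)]
pull [([298.6, 215.2, 42.4, 38.0], 0.75)]
ruler [([296.8, 205.1, 11.7, 19.3], 0.63)]
mug [([353.3, 224.2, 30.6, 41.0], 0.74)]
pebble [([334.9, 192.6, 23.4, 18.1], 0.52), ([298.4, 213.2, 45.0, 41.9], 0.19)]
ruler_front [([296.3, 206.4, 8.4, 15.1], 0.74)]
side {'mtx': array([[535.492 ,   0.    , 323.9187],
       [  0.    , 535.492 , 230.9287],
       [  0.    ,   0.    ,   1.    ]]), 'extrinsics': array([[-0.9888, -0.1492,  0.003 ,  0.5844],
       [ 0.1123, -0.7307,  0.6734, -0.2032],
       [-0.0982,  0.6662,  0.7393, -1.2738],
       [ 0.    ,  0.    ,  0.    ,  1.    ]])}
cabinet [([239.9, 335.8, 146.5, 71.5], 0.67)]
drawer [([289.5, 330.0, 52.3, 60.3], 0.74)]
pull [([288.4, 331.6, 50.9, 56.5], 0.56)]
ruler [([275.2, 330.5, 19.1, 12.7], 0.61)]
mug [([310.1, 267.8, 46.7, 42.7], 0.77)]
pebble [([265.8, 289.9, 25.7, 20.7], 0.88)]
ruler_front [([275.9, 332.0, 22.5, 17.7], 0.64)]
0.8
```

Run:
```python
import cv2
t=cv2.imread("pics/top0.png");s=cv2.imread("pics/side0.png")
cv2.imwrite("pics/tc.png",cv2.resize(t[110:290,220:420],None,fx=3.3,fy=3.3,interpolation=cv2.INTER_CUBIC)[:594])
cv2.imwrite("pics/sc.png",cv2.resize(s[240:390,150:350],None,fx=4,fy=4,interpolation=cv2.INTER_CUBIC))
```

```text
(no output)
```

View pics/tc.png

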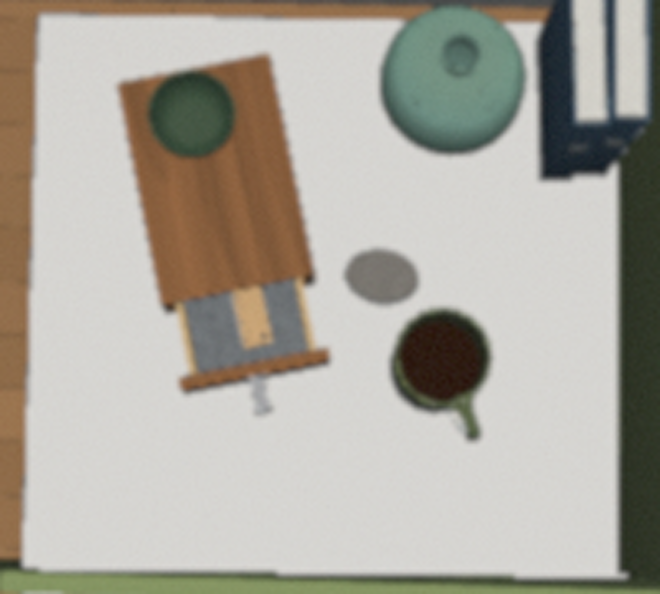

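View pics/sc.png

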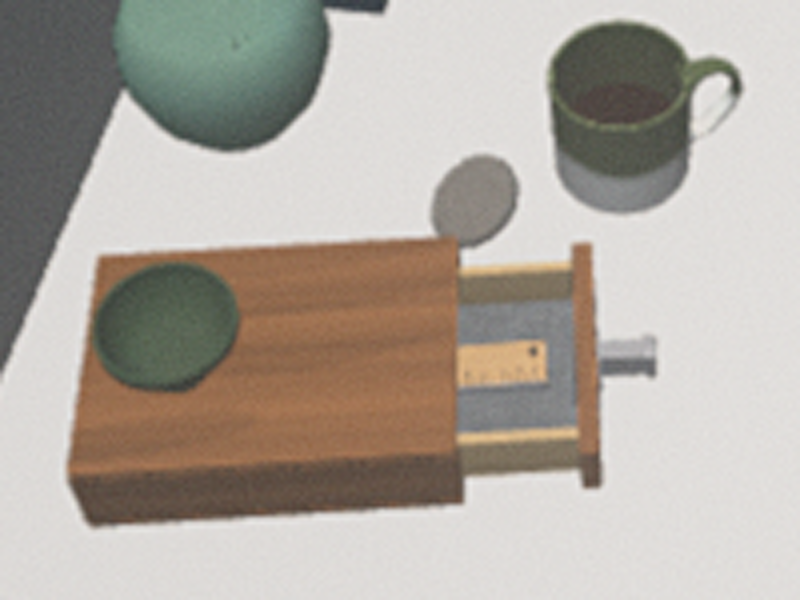

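View pics/side0.png

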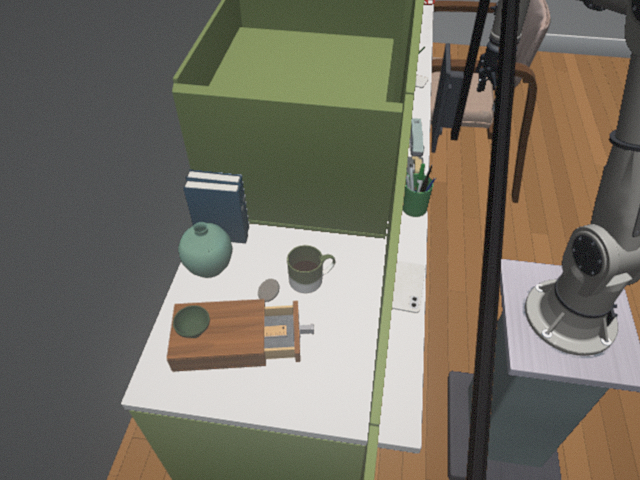

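View pics/top0.png

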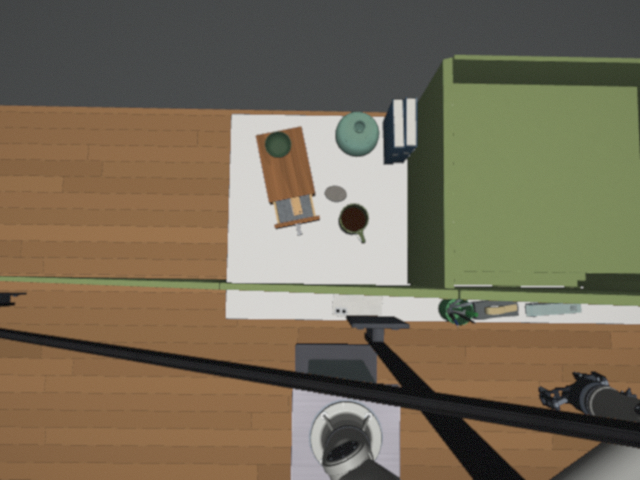

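Top view: the drawer is ajar. Its front edge is near (298,221), the pull is at (298,230), and the ruler's front end is at (298,214). The mug is at (354,218) and the pebble at (335,193). The panel runs along row ~287 and the post bracket is near (377,322). The side view agrees. Next I fit the poses from corners in both views.

```bash
cat > h.py <<'E'
import numpy as np
from station import robot,fingers,vision,recognise
from scipy.spatial.transform import Rotation as Ro
np.set_printoptions(precision=4,suppress=True)
def proj(P,c):
    k=vision.calibration(c);E=np.array(k["extrinsics"]);p=(np.atleast_2d(P)@E[:3,:3].T+E[:3,3])*[1,-1,-1]
    p=p@np.array(k["mtx"]).T;return p[:,:2]/p[:,2:]
def ray(uv,c,ax,val):
    k=vision.calibration(c);E=np.array(k["extrinsics"]);R=E[:3,:3]
    d=R.T@(np.linalg.inv(k["mtx"])@[*uv,1]*[1,-1,-1]);o=-R.T@E[:3,3]
    return o+d*(val-o[ax])/d[ax]
E
cat > fit.py <<'E'
from h import *
from scipy.optimize import least_squares
T=lambda a:np.array(a)/3.3+[220-.35,110-.35]
S=lambda a:np.array(a)/4.+[150-.4,240-.4]
# model pts cabinet frame: (x,y,z,kind) kind 1 moves with drawer
def model(p):
    x,y,w,q,rx,ry,rw=p[:7]
    cab=np.array([[0,.07,.064],[0,-.07,.064],[.205,-.07,.064],[.205,.07,.064]])
    dr=np.array([[-q-.012-.033,0,.045]])
    pan=np.array([[-q-.012,p[7],.052],[-q-.012,-p[7],.052]])
    r=np.array([[-.08,.014,.006],[-.08,-.014,.006]])
    c,s=np.cos(rw),np.sin(rw)
    r=r@np.array([[c,s,0],[-s,c,0],[0,0,1]])+[rx,ry,.018]
    P=np.vstack([cab,dr,pan,r]);c,s=np.cos(w),np.sin(w)
    return P@np.array([[c,s,0],[-s,c,0],[0,0,1]])+[x,y,0]
ot=T([[168,308],[312,281],[268,56],[121,85],[263,413],[183,389],[328,362],[243,348],[272,344]])
os=S([[462,472],[457,238],[98,257],[70,470],[655,340],[600,460],[592,243],[547,384],[546,342]])
f=lambda p:np.r_[(proj(model(p),"top")-ot).ravel(),(proj(model(p),"side")-os).ravel()]
r=least_squares(f,[.65,.08,.2,.05,.05,0,0,.07],loss="soft_l1");p=r.x
print(p,np.degrees(p[[2,6]]));print(f(p).reshape(2,-1,2).round(1).tolist())
print("panel top cam, at z guess",[ray((u,287),"top",2,z) for u,z in((225,.1),(300,.2),(400,.3))])
for v in((370,470),(383,380),(391,300),(397,250),(404,150),(410,100),(418,20)):print(v,ray(v,"side",0,.43))
print("post",ray((377,322),"top",2,.48),ray((350,317),"top",2,.48),ray((405,325),"top",2,.48))
print("mug",ray((353,219),"top",2,.08),"peb",ray((335,193),"top",2,.02))
print(robot.tip_reach)
E
python3 fit.py
```

```text
[ 0.6962  0.1697  0.2166  0.0619  0.0349 -0.0088 -0.0197  0.068 ] [12.4078 -1.1259]
[[[-2.9, -0.6], [0.4, -1.9], [-0.2, -0.9], [-2.1, -0.5], [-0.7, -0.9], [-1.5, -0.2], [-0.0, -1.2], [-0.7, -0.4], [-0.4, -0.8]], [[0.1, -5.1], [1.8, -1.0], [1.2, -0.9], [0.3, 1.0], [0.6, 1.6], [0.6, -2.1], [0.4, -0.2], [0.3, -0.3], [0.6, -0.4]]]
panel top cam, at z guess [array([0.435 , 0.3481, 0.1   ]), array([0.4408, 0.1355, 0.2   ]), array([ 0.447, -0.105,  0.3  ])]
(370, 470) [ 0.43    0.3531 -0.2029]
(383, 380) [0.43   0.2693 0.0753]
(391, 300) [0.43   0.1169 0.1394]
(397, 250) [0.43   0.0484 0.2234]
(404, 150) [ 0.43   -0.3267  0.1885]
(410, 100) [ 0.43   -0.4026  0.2904]
(418, 20) [ 0.43   -0.6415  0.3866]
post [ 0.3826 -0.0258  0.48  ] [0.3917 0.0277 0.48  ] [ 0.3774 -0.0813  0.48  ]
mug [ 0.6341 -0.0104  0.08  ] peb [0.7195 0.0397 0.02  ]
0.017
```

Run:
```python
import cv2
s=cv2.imread("pics/side0.png")
cv2.imwrite("pics/sp.png",cv2.resize(s[0:480,340:640],None,fx=1.25,fy=1.25,interpolation=cv2.INTER_CUBIC))
```

```text
(no output)
```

View pics/sp.png

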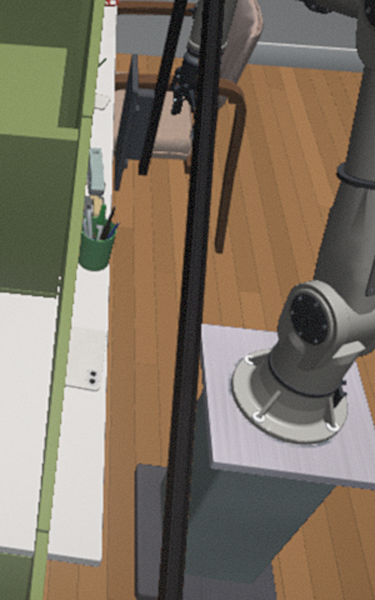

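```bash
sed -i 's/\[462,472\]/[462,450]/;s/\[70,470\]/[73,476]/' fit.py
cat >> fit.py <<'E'
import cv2
print("pl side",ray((373.6,424),"side",2,.087),"top",ray((224,286),"top",2,.087),"pr side",ray((408,94),"side",2,.435),ray((408,94),"side",0,.43))
for x in((.43,.3,.1),(.43,.1,.2),(.43,-.1,.3),(.43,-.3,.4)):print(x,proj(x,"top"),proj(x,"side"))
x,y,w,q=p[:4]
c,s=np.cos(w),np.sin(w)
W=lambda P:np.array(P)@np.array([[c,s,0],[-s,c,0],[0,0,1]])+[x,y,0]
L=[[[0,.07,.064],[0,-.07,.064],[.205,-.07,.064],[.205,.07,.064],[0,.07,.064]],[[-q,.065,.052],[-q,-.065,.052]],[[-q-.012,.065,.052],[-q-.012,-.065,.052]],[[-q-.012,0,.045],[-q-.045,0,.045]],[[0,.0515,.049],[-q,.0515,.049]],[[0,-.0515,.049],[-q,-.0515,.049]]]
out=[]
for n,(u0,v0,wd,hh) in(("top",(245,115,110,130)),("side",(160,290,160,90))):
    im=cv2.imread(f"pics/{n}0.png")[v0:v0+hh,u0:u0+wd];k=4 if n=="top" else 4
    im=cv2.resize(im,None,fx=k,fy=k,interpolation=cv2.INTER_CUBIC)
    for l in [W(l) for l in L]+[model(p)[7:]]:
        cv2.polylines(im,[np.int32((proj(l,n)-[u0,v0]+.5)*k)],False,(0,0,255),1)
    out.append(im)
h=max(o.shape[0] for o in out);out=[cv2.copyMakeBorder(o,0,h-o.shape[0],0,0,0) for o in out]
o=np.hstack(out);o=cv2.resize(o,None,fx=799/o.shape[1],fy=799/o.shape[1]);cv2.imwrite("pics/ov.png",o);np.save("fit.npy",p)
E
python3 fit.py
```

```text
[ 0.696   0.1692  0.223   0.0617  0.0351 -0.0086 -0.0261  0.0674] [12.7767 -1.4948]
[[[-2.7, -0.4], [0.6, -2.0], [-0.5, -0.9], [-2.4, -0.2], [-0.3, -1.0], [-1.0, -0.2], [0.0, -1.4], [-0.7, -0.4], [-0.4, -0.8]], [[0.4, 0.1], [1.7, -1.1], [1.1, -0.6], [-0.2, -0.1], [0.5, 1.1], [0.8, -2.8], [0.3, -0.3], [0.3, -0.3], [0.6, -0.4]]]
panel top cam, at z guess [array([0.435 , 0.3481, 0.1   ]), array([0.4408, 0.1355, 0.2   ]), array([ 0.447, -0.105,  0.3  ])]
(370, 470) [ 0.43    0.3531 -0.2029]
(383, 380) [0.43   0.2693 0.0753]
(391, 300) [0.43   0.1169 0.1394]
(397, 250) [0.43   0.0484 0.2234]
(404, 150) [ 0.43   -0.3267  0.1885]
(410, 100) [ 0.43   -0.4026  0.2904]
(418, 20) [ 0.43   -0.6415  0.3866]
post [ 0.3826 -0.0258  0.48  ] [0.3917 0.0277 0.48  ] [ 0.3774 -0.0813  0.48  ]
mug [ 0.6341 -0.0104  0.08  ] peb [0.7195 0.0397 0.02  ]
0.017
pl side [0.4413 0.3674 0.087 ] top [0.4374 0.3535 0.087 ] pr side [ 0.4435 -0.2054  0.435 ] [ 0.43   -0.6231  0.1649]
(0.43, 0.3, 0.1) [[242.176  289.0373]] [[382.8773 388.5368]]
(0.43, 0.1, 0.2) [[313.6765 291.391 ]] [[394.3554 276.2787]]
(0.43, -0.1, 0.3) [[397.8963 294.1633]] [[404.6609 175.4897]]
(0.43, -0.3, 0.4) [[498.5607 297.477 ]] [[413.9647  84.4974]]
```

View pics/ov.png

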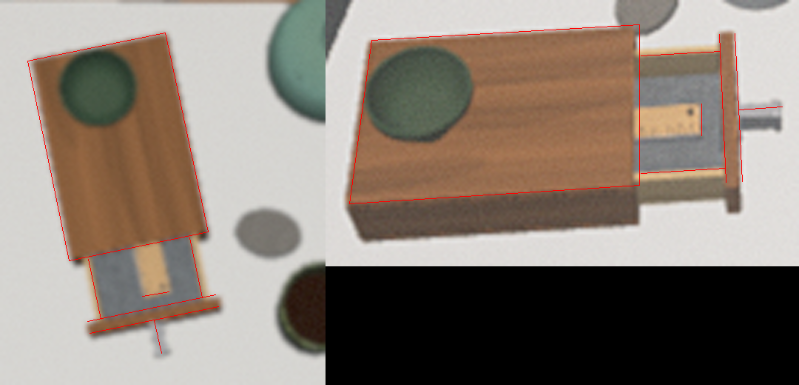

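The overlay agrees with both pictures to about 1 px (≈2–3 mm). The ruler front is at ~(700,120) and the pull at ~(760,118) in the side half. I now need a kinematic model of the arm to check clearance at the panel and post, so I'll fit one from IK samples.

```bash
cat > kin.py <<'E'
import numpy as np
from scipy.spatial.transform import Rotation as Ro
S=None
def fk(q,th,s):
    # th: d1, (x,z) offsets: upper ax,az ; fore ax,az ; wrist ax,az
    q=np.radians(q);R=np.eye(3);p=np.array([0,0,th[0]]);pts=[p]
    off={2:(th[1],0,th[2]),4:(th[3],0,th[4]),6:(th[5],0,th[6])}
    for i in range(7):
        ax=[0,0,1] if i%2==0 else [0,1,0]
        R=R@Ro.from_rotvec(np.array(ax)*s[i]*(q[i])).as_matrix()
        if i+1 in off: p=p+R@np.array(off[i+1]);pts.append(p)
    return np.array(pts),R
E
python3 - <<'E'
from h import *;from kin import fk
from scipy.optimize import least_squares
import itertools
print(robot.current_eef_rot(),robot.current_tool_pos(),robot.current_joint_positions())
D=[(robot.current_joint_positions(),np.array(robot.current_tool_pos()),Ro.from_euler('xyz',robot.current_eef_rot(),degrees=True).as_matrix())]
g=np.random.default_rng(0)
while len(D)<25:
    P=[g.uniform(.3,.65),g.uniform(-.4,.4),g.uniform(.05,.4)];o=[180+g.uniform(-25,25),g.uniform(-25,25),g.uniform(-90,90)]
    q=robot.inverse_kinematics(P,o)
    if q is not None:D.append((q,np.array(P),Ro.from_euler('xyz',o,degrees=True).as_matrix()))
best=None
for s1,s3,s5 in itertools.product((1,-1),repeat=3):
    s=[s1,1,s3,1,s5,1,1]
    f=lambda t:np.concatenate([fk(q,t,s)[0][-1]-P for q,P,R in D])
    r=least_squares(f,[.28,0,.42,0,.4,0,.3])
    if best is None or r.cost<best[0]:best=(r.cost,s,r.x)
print(best);q,P,R=D[3];print(fk(q,best[2],best[1])[1].T@R)
print([np.round(d[0],0).tolist() for d in D[:8]])
E
```

```text
[179.994    0.002   23.4319] [ 0.2187 -0.5047  0.2483] [64.1868 17.8105  0.8008 86.601  -0.2507 75.5843 -1.5565]
(np.float64(0.0019632996426858177), [-1, 1, -1, 1, -1, 1, 1], array([0.2501, 0.0134, 0.4787, 0.0057, 0.4162, 0.0141, 0.344 ]))
[[-0.8805  0.474   0.    ]
 [-0.474  -0.8805 -0.    ]
 [ 0.     -0.      1.    ]]
[[64.0, 18.0, 1.0, 87.0, -0.0, 76.0, -2.0], [21.0, 20.0, -17.0, 122.0, 58.0, 28.0, -57.0], [42.0, 6.0, -62.0, 111.0, -3.0, 40.0, 161.0], [22.0, 43.0, -7.0, 43.0, 27.0, 102.0, -59.0], [27.0, 23.0, -46.0, 122.0, 45.0, 57.0, -109.0], [22.0, 24.0, -10.0, 102.0, -9.0, 52.0, -106.0], [-68.0, 34.0, 64.0, 62.0, -28.0, 108.0, -135.0], [38.0, 22.0, -14.0, 94.0, -19.0, 71.0, -34.0]]
```

```bash
cat > kin.py <<'E'
import numpy as np
from scipy.spatial.transform import Rotation as Ro
from scipy.optimize import least_squares
s=[-1,1,-1,1,-1,1,1]
def fk(q,th):
    q=np.radians(q);R=np.eye(3);p=np.array([0,0,th[0]]);pts=[p]
    for i in range(7):
        R=R@Ro.from_rotvec(np.array([0,0,1] if i%2==0 else [0,1,0])*s[i]*(q[i]+(th[10] if i==6 else 0))).as_matrix()
        if i in(1,3,5): p=p+R@th[1+3*(i//2):4+3*(i//2)];pts.append(p)
    return np.array(pts),R
try: TH=np.load("th.npy")
except Exception: TH=None
lo=np.array([-154.9,-16.9,-72.8,7.2,-82.4,11.4,-174.6])+2;hi=np.array([154.9,109.7,74.4,147.2,262.4,116.4,174.6])-2
def ik(P,R,q0,bias=0):
    f=lambda q:np.r_[(fk(q,TH)[0][-1]-P)*100,(Ro.from_matrix(fk(q,TH)[1].T@R)).as_rotvec()*30,(q[2]-bias)*.0005]
    r=least_squares(f,np.clip(q0,lo+.1,hi-.1),bounds=(lo,hi));return r.x,np.abs(r.fun[:6]).max()
PL=np.array([.44,.36,.087]);PR=np.array([.443,-.205,.435])
def clear(q):
    """(min clearance to panel, post, cupboard) with capsule radii"""
    e=fk(q,TH)[0];rad=[.06,.055,.05];out=[9,9,9]
    pts=[e[0],e[1],e[2],e[3]]
    for a,b,r in zip(pts[:-1],pts[1:],rad):
        for t in np.linspace(0,1,25):
            p=a+t*(b-a)
            if r==.05:
                # hand: last 70 mm = fingers, wide along jaws
                r2=.065 if t>.6 else .05
                if t==1:p=p+(b-a)/np.linalg.norm(b-a)*.0; 
            else:r2=r
            top=np.interp(-p[1],[-.36,.205],[.087,.435]);
            d=lambda v:np.linalg.norm(np.maximum(v,0))
            tip=.0
            out[0]=min(out[0],d([abs(p[0]-.44)-.012,p[2]-top,(p[1]-.37) if p[1]>.37 else 0])-r2)
            out[1]=min(out[1],d([abs(p[0]-.383)-.025,abs(p[1]+.026)-.048,.48-p[2]])-r2)
            out[2]=min(out[2],d([.43-p[0],p[1]+.2])-r2)
    return np.array(out)
E
python3 - <<'E'
from h import *;import kin;from kin import fk
from scipy.optimize import least_squares
D=[(robot.current_joint_positions(),np.array(robot.current_tool_pos()),Ro.from_euler('xyz',robot.current_eef_rot(),degrees=True).as_matrix())]
g=np.random.default_rng(0)
while len(D)<30:
    P=[g.uniform(.3,.65),g.uniform(-.4,.4),g.uniform(.05,.4)];o=[180+g.uniform(-25,25),g.uniform(-25,25),g.uniform(-90,90)]
    q=robot.inverse_kinematics(P,o)
    if q is not None:D.append((q,np.array(P),Ro.from_euler('xyz',o,degrees=True).as_matrix()))
for s7 in(1,-1):
    kin.s[6]=s7
    def f(t):
        r=[]
        for q,P,R in D:
            e,M=fk(q,t);r+=[e[-1]-P,(M.T@R)[:,0]*.1-[.1,0,0]]
        return np.concatenate(r)
    for o in(0,1.57,3.14,-1.57):
        r=least_squares(f,[.28,0,0,.42,0,0,.4,0,0,.3,o])
        print(s7,r.cost,r.x)
        if r.cost<1e-4: np.save("th.npy",r.x)
E
```

```text
1 0.259322608130865 [ 0.2493  0.     -0.015   0.4736 -0.     -0.0017  0.4179  0.     -0.0004
  0.3479 -2.176 ]
1 0.2593226081351996 [ 0.2493  0.     -0.015   0.4736 -0.     -0.0017  0.4179  0.     -0.0004
  0.3479  4.106 ]
1 0.25932260709681093 [ 0.2493  0.     -0.015   0.4736 -0.     -0.0017  0.4179  0.     -0.0004
  0.3479  4.106 ]
1 0.25932260779570543 [ 0.2493  0.     -0.015   0.4736 -0.     -0.0017  0.4179  0.     -0.0004
  0.3479 -2.176 ]
-1 9.871083442924553e-22 [ 0.2493  0.     -0.015   0.4736 -0.     -0.0017  0.4179  0.     -0.0004
  0.3479 -1.5708]
-1 9.87034250242973e-22 [ 0.2493  0.     -0.015   0.4736 -0.     -0.0017  0.4179  0.     -0.0004
  0.3479 -1.5708]
-1 9.870319699378508e-22 [ 0.2493  0.     -0.015   0.4736 -0.     -0.0017  0.4179  0.     -0.0004
  0.3479  4.7124]
-1 1.9683628773809164e-19 [ 0.2493 -0.     -0.015   0.4736  0.     -0.0017  0.4179  0.     -0.0004
  0.3479 -1.5708]
```

```bash
sed -i 's/^s=.*/s=[-1,1,-1,1,-1,1,-1]/' kin.py
cat > plan.py <<'E'
from h import *;from kin import *
p=np.load("fit.npy");x,y,w=p[:3]
c_,s_=np.cos(w),np.sin(w)
W=lambda a:np.array([x+c_*a[0]-s_*a[1],y+s_*a[0]+c_*a[1],a[2]])
def rot(pitch,flip):  # tool down, pitched: + = ruler front up ; cabinet frame
    return Ro.from_euler('z',w).as_matrix()@Ro.from_euler('y',pitch,degrees=True).as_matrix()@Ro.from_euler('xz',[180,180*flip],degrees=True).as_matrix()
def rpy(R):return Ro.from_matrix(R).as_euler('xyz',degrees=True).tolist()
if __name__=="__main__":
    q0=np.array(robot.current_joint_positions())
    for flip in(0,1):
        q=np.array([-14,35,0,80,0,65,90 if flip else -90.])
        for nm,P,t in(("over",(-.089,0,.30),0),("pre",(-.089,0,.12),0),("pull",(-.089,0,.034),0),("out",(-.137,0,.034),0),("ruler",(-.08,0,.037),-15),("tilt",(-.09,0,.09),3),("fin",(-.12,0,.25),0),("fin",(-.12,0,.25),-15)):
            q,e=ik(W(P),rot(t,flip),q);print(flip,nm,W(P),q.round(1),round(e,4),clear(q))
    V=[q0,[64,-14,0,125,0,69,-1.5],[-30,-14,0,125,0,69,-1.5]]
    for flip in(0,1):
        q,e=ik(W((-.089,0,.30)),rot(0,flip),[-20,10,0,85,0,80,90 if flip else -90]);U=V+[q]
        for a,b in zip(U[:-1],U[1:]):
            C=np.array([clear(np.array(a)+(np.array(b)-a)*t) for t in np.linspace(0,1,25)]);print(C.min(0),fk(b,TH)[0][-1])
E
python3 plan.py
```

```text
0 over [0.6092 0.1495 0.3   ] [-15.3  26.3   0.   67.2  -0.   86.4 -92.6] 0.0 [0.1129 0.003  0.2361]
0 pre [0.6092 0.1495 0.12  ] [-15.3  32.   -0.   83.9   0.   64.1 -92.6] 0.0 [0.0922 0.0034 0.2362]
0 pull [0.6092 0.1495 0.034 ] [-15.3  37.4  -0.   88.3   0.   54.3 -92.6] 0.0 [0.0922 0.0036 0.2363]
0 out [0.5624 0.1389 0.034 ] [-15.6  32.8  -0.   96.7   0.   50.5 -92.8] 0.0 [0.0454 0.0043 0.2374]
0 ruler [0.618  0.1515 0.037 ] [-15.7  30.4  -0.  102.5   1.4  32.1 -94.1] 0.0 [0.0636 0.0054 0.2384]
0 tilt [0.6082 0.1493 0.09  ] [-15.3  35.6   0.   82.5  -0.1  64.9 -92.4] 0.0 [0.0912 0.0028 0.2359]
0 fin [0.579  0.1426 0.25  ] [-15.5  23.3  -0.   78.7   0.   78.1 -92.7] 0.0 [0.0653 0.004  0.2368]
0 fin [0.579  0.1426 0.25  ] [-16.   13.1  -0.   94.3   1.   57.7 -93.6] 0.0 [0.0653 0.0065 0.2395]
1 over [0.6092 0.1495 0.3   ] [-15.3  26.3   0.   67.2  -0.   86.4  87.4] 0.0 [0.1129 0.003  0.2361]
1 pre [0.6092 0.1495 0.12  ] [-15.3  32.   -0.   83.9   0.   64.1  87.4] 0.0 [0.0922 0.0034 0.2362]
1 pull [0.6092 0.1495 0.034 ] [-15.3  37.4  -0.   88.3   0.   54.3  87.4] 0.0 [0.0922 0.0036 0.2363]
1 out [0.5624 0.1389 0.034 ] [-15.6  32.8  -0.   96.7   0.   50.5  87.2] 0.0 [0.0454 0.0043 0.2374]
1 ruler [0.618  0.1515 0.037 ] [-15.7  30.4  -0.  102.5   1.4  32.1  85.9] 0.0 [0.0636 0.0054 0.2384]
1 tilt [0.6082 0.1493 0.09  ] [-15.3  35.6   0.   82.5  -0.1  64.9  87.6] 0.0 [0.0912 0.0028 0.2359]
1 fin [0.579  0.1426 0.25  ] [-15.5  23.3  -0.   78.7   0.   78.1  87.3] 0.0 [0.0653 0.004  0.2368]
1 fin [0.579  0.1426 0.25  ] [-16.   13.1  -0.   94.3   1.   57.7  86.4] 0.0 [0.0653 0.0065 0.2395]
[0.1442 0.2508 0.1462] [ 0.1055 -0.2551  0.2112]
[0.087  0.027  0.1332] [0.2471 0.123  0.2112]
[0.0052 0.003  0.2361] [0.6092 0.1495 0.3   ]
[0.1442 0.2508 0.1462] [ 0.1055 -0.2551  0.2112]
[0.087  0.027  0.1332] [0.2471 0.123  0.2112]
[0.0052 0.003  0.2361] [0.6092 0.1495 0.3   ]
```

```bash
sed -i 's/(q\[2\]-bias)\*.0005/(q[2]-bias)*.002/' kin.py
python3 - <<'E'
from plan import *
q0=np.array(robot.current_joint_positions())
for b in(-30,30,-20,20):
    q=np.array([-14,35,b,80,0,65,88.])
    for nm,P,t in(("over",(-.089,0,.30),0),("pull",(-.089,0,.034),0),("ruler",(-.08,0,.037),-15),("fin",(-.12,0,.25),0)):
        q,e=ik(W(P),rot(t,1),q,b);print(b,nm,q.round(1),round(e,4),clear(q),fk(q,TH)[0][1])
        if nm=="over":
            for V in([[64,-14,0,130,0,64,0],[-40,-14,0,130,0,64,44],[-40,-14,b,100,0,94,88],q],):
                U=[q0]+V
                for a,c in zip(U[:-1],U[1:]):
                    C=np.array([clear(np.array(a)+(np.array(c)-a)*k) for k in np.linspace(0,1,25)]);print("   ",C.min(0),fk(c,TH)[0][-1])
E
```

```text
-30 over [  2.4  29.1 -30.   66.3  14.1  88.   77.9] 0.0 [ 0.1129 -0.0433  0.1881] [ 0.2296 -0.0245  0.6631]
    [0.1442 0.251  0.1462] [ 0.0991 -0.2421  0.1778]
    [0.1015 0.0416 0.1477] [0.2109 0.1547 0.1778]
    [0.1521 0.1435 0.3519] [0.1053 0.2801 0.3797]
    [ 0.1071 -0.0433  0.1881] [0.6092 0.1495 0.3   ]
-30 pull [  4.   41.1 -30.   87.4  22.9  57.7  70.6] 0.0 [ 0.0921 -0.055   0.1426] [ 0.3098 -0.0369  0.606 ]
-30 ruler [  6.2  34.1 -30.  101.6  30.3  36.3  62.7] 0.0 [ 0.0635 -0.0548  0.1679] [ 0.2622 -0.0435  0.6416]
-30 fin [  4.5  26.1 -30.   77.8  12.9  79.5  77.5] 0.0 [ 0.0653 -0.0382  0.1926] [ 0.2068 -0.0312  0.6745]
30 over [-33.4  28.   30.   68.1 -13.6  87.2  97. ] 0.0 [0.1129 0.0482 0.2761] [0.1937 0.1098 0.6676]
    [0.1442 0.251  0.1462] [ 0.0991 -0.2421  0.1778]
    [0.1015 0.0416 0.1477] [0.2109 0.1547 0.1778]
    [ 0.0768 -0.0298  0.1577] [0.3142 0.0281 0.3792]
    [ 0.0506 -0.0564  0.1577] [0.6092 0.1495 0.3   ]
30 pull [-34.9  40.3  30.   89.2 -22.7  56.7 104.6] 0.0 [0.0922 0.0803 0.2845] [0.2598 0.1627 0.6106]
30 ruler [-37.7  33.1  30.  103.4 -28.   34.8
[... 714 characters left out ...]
-20.   78.    8.4  78.7  80.9] 0.0 [ 0.0653 -0.0235  0.2089] [ 0.198  -0.0083  0.6797]
20 over [-27.6  26.9  20.   67.9  -8.9  86.7  93.7] 0.0 [0.1129 0.0331 0.2632] [0.1969 0.0858 0.6717]
    [0.1442 0.251  0.1462] [ 0.0991 -0.2421  0.1778]
    [0.1015 0.0416 0.1477] [0.2109 0.1547 0.1778]
    [0.1028 0.0019 0.2279] [0.2992 0.0828 0.3852]
    [ 0.0759 -0.0037  0.2279] [0.6092 0.1495 0.3   ]
20 pull [-28.5  38.5  20.   88.9 -15.   55.2  98.8] 0.0 [0.0922 0.0565 0.2826] [0.2664 0.1278 0.6198]
20 ruler [-30.5  31.5  20.  103.1 -18.2  33.1 102.2] 0.0 [0.0637 0.0441 0.2701] [0.2207 0.1128 0.6532]
20 fin [-29.1  23.8  20.   79.3  -8.1  78.3  93.7] 0.0 [0.0653 0.0306 0.2611] [0.1746 0.0801 0.6825]
```

```bash
cat > go1.py <<'E'
from plan import *
b=30;q0=np.array(robot.current_joint_positions())
q,e=ik(W((-.089,0,.30)),rot(0,1),[-33,28,30,68,-14,87,97],b)
qp,_=ik(W((-.089,0,.12)),rot(0,1),q,b)
U=[q0,[64,-14,0,130,0,64,0],[-40,-14,0,130,0,64,44],[-72,-14,b,105,0,89,97],q,qp]
ok=True
for a,c in zip(U[:-1],U[1:]):
    C=np.array([clear(np.array(a)+(np.array(c)-a)*k) for k in np.linspace(0,1,25)]);print(C.min(0),fk(c,TH)[0][-1]);ok&=C.min()>.035
print(ok)
if ok:
    for v in U[1:]:robot.move_j(list(map(float,v)))
    fingers.gripper_to(.5,40)
    print(robot.current_time_s(),robot.current_tool_pos(),robot.current_eef_rot(),rpy(rot(0,1)),robot.current_contact_force())
    import cv2
    for c in("top","side"):
        f=vision.grab_frame(c);cv2.imwrite(f"pics/{c}1.png",f[:,:,::-1])
    a=cv2.imread("pics/top1.png")[150:290,230:400];a=cv2.resize(a,None,fx=2.3,fy=2.3)
    d=cv2.imread("pics/side1.png")[230:380,180:350];d=cv2.resize(d,None,fx=2.3,fy=2.3)
    h=min(a.shape[0],d.shape[0]);cv2.imwrite("pics/p1.png",np.hstack([a[:h],d[:h]]))
E
python3 go1.py
```

```text
[0.1442 0.251  0.1462] [ 0.0991 -0.2421  0.1778]
[0.1015 0.0416 0.1477] [0.2109 0.1547 0.1778]
[0.1388 0.1035 0.3152] [0.2484 0.1934 0.3431]
[0.0933 0.0482 0.2761] [0.6092 0.1495 0.3   ]
[0.0922 0.0482 0.2761] [0.6092 0.1495 0.12  ]
True
7.2083 [0.6094 0.1495 0.1203] [ 179.9923    0.0332 -167.2255] [179.99999999999997, 0.0, -167.223318923351] [ 0.6418 -0.3006 -0.3363]
```

View pics/p1.png

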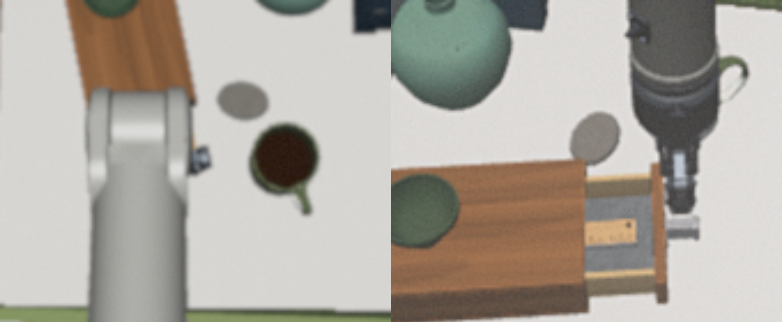

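The hand is just above and in line with the pull: fingertips at crop (681,210), pull at (683,228). I'll pinch the pull and draw it.

```bash
cat > go2.py <<'E'
from plan import *
P=W((-.089,0,.036))
print(robot.line_to(P.tolist(),velocity=.08,f_stop=10),robot.current_tool_pos())
fingers.gripper_to(0,40);print("gap",robot.current_finger_gap(),robot.current_gripper_force(),robot.current_contact_force())
t0=np.array(robot.current_tool_pos())
d=W((-1,0,0))-W((0,0,0));d[2]=0
hit=robot.line_to((t0+d*.058).tolist(),velocity=.04,f_stop=12)
t1=np.array(robot.current_tool_pos());print(hit,(t1-t0)@d,robot.current_contact_force())
# ease off the stop
fingers.gripper_to(.5);robot.pause(.2)
print("f",robot.current_contact_force(),robot.current_tool_pos(),robot.current_joint_positions(),robot.current_time_s())
E
python3 go2.py
```

```text
False [0.6099 0.1495 0.0368]
gap 0.13139379859294023 41.25070631504059 [ 0.5602 -1.1751  2.7596]
True 0.04543580931774276 [0.5085 0.4838 1.7878]
f [1.4936 0.3888 0.1615] [0.5681 0.1372 0.0375] [-35.3385  35.164   28.5078  96.9988 -20.0828  52.5064 103.6388] 10.5583
```

Run:
```python
from plan import *
import cv2
t=np.array(robot.current_tool_pos());robot.line_to([t[0],t[1],.13],velocity=.12)
f=vision.grab_frame("side");cv2.imwrite("pics/side2.png",f[:,:,::-1])
for n in("ruler","ruler_front","drawer","pull"):print(n,[(np.round(d["rect"],1).tolist(),round(d["p"],2)) for d in recognise(n,"side")[:2]])
cv2.imwrite("pics/p2.png",cv2.resize(f[260:380,200:360,::-1],None,fx=5,fy=5,interpolation=cv2.INTER_CUBIC))
for q in(.105,.11):print(q,(proj(np.array([W((-q,0,.052)),W((-q-.012,-.065,.052)),W((-q-.012,.065,.052)),W((-q-.045,0,.045))]),"side")-[200,260]+.5)*5)
print(robot.current_time_s(), robot.current_tool_pos())
```

```text
ruler [([284.0, 330.6, 38.7, 9.3], 0.92), ([297.1, 331.0, 71.4, 61.7], 0.73)]
ruler_front [([285.8, 331.2, 44.2, 20.5], 0.6)]
drawer [([299.1, 328.4, 71.5, 63.2], 0.8)]
pull [([300.4, 329.2, 69.5, 60.0], 0.84)]
0.105 [[567.9726 322.9227]
 [585.4648 201.5176]
 [604.7744 450.1148]
 [668.0656 325.2961]]
0.11 [[579.1405 322.2401]
 [596.2308 200.8846]
 [616.3506 449.3784]
 [679.1426 324.6172]]
11.725 [0.5676 0.1371 0.1292]
```

View pics/p2.png

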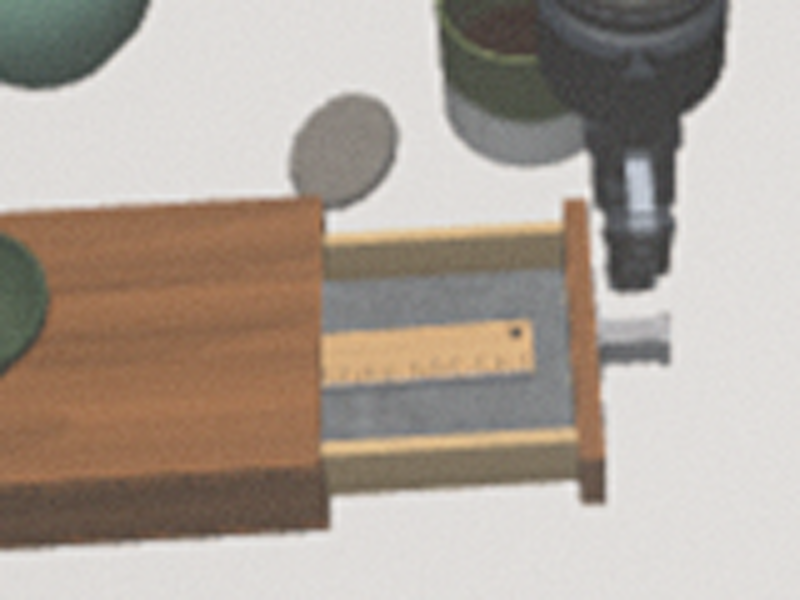

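The drawer is open: rim inner edge at ~(570,322), pull end at 670, ruler front corners at (531,320) and (534,370), cabinet front edge at ~323. Next I compute the opening and the ruler pose.

Run:
```python
from plan import *
px=lambda u,v:(u/5+200-.4,v/5+260-.4)
inv=lambda P:np.array([[c_,s_],[-s_,c_]])@(P[:2]-[x,y])
for n,u,v,z in(("cabfront",323,340,.064),("cabFR",322,198,.064),("cabFL",328,466,.064),("rim",570,322,.052),("panFR_out",587,200,.052),("panFL_out",603,458,.052),("side r top in",400,238,.049),("side l top in",400,442,.049),("nose",669,316,.045),("rulFR",531,320,.024),("rulFL",534,371,.024),("rulR",330,333,.024),("rulL",330,385,.024)):
    P=ray(px(u,v),"side",2,z);print(n,P,inv(P))
```

```text
cabfront [0.6969 0.1786 0.064 ] [0.003 0.009]
cabFR [0.7142 0.1048 0.064 ] [ 0.0035 -0.0668]
cabFL [0.681  0.2389 0.064 ] [0.0007 0.0713]
rim [0.5925 0.1456 0.052 ] [-0.1061 -0.0001]
panFR_out [0.5954 0.0792 0.052 ] [-0.118  -0.0655]
panFL_out [0.5675 0.2108 0.052 ] [-0.1162  0.069 ]
side r top in [0.6774 0.111  0.049 ] [-0.031  -0.0526]
side l top in [0.6558 0.2147 0.049 ] [-0.0292  0.0533]
nose [0.5497 0.1313 0.045 ] [-0.151  -0.0046]
rulFR [0.6136 0.1297 0.024 ] [-0.0891 -0.0203]
rulFL [0.6076 0.156  0.024 ] [-0.0891  0.0067]
rulR [0.7033 0.1504 0.024 ] [ 0.003  -0.0199]
rulL [0.6973 0.1771 0.024 ] [0.003  0.0074]
```

```bash
cat > go3.py <<'E'
from plan import *
gx,gy=-.069,-.0068
Rg=rot(-10,1)
robot.line_to(W((gx,gy,.13)).tolist(),rpy(Rg),velocity=.12)
fingers.gripper_to(.46,60);robot.pause(.2)
robot.line_to(W((gx,gy,.055)).tolist(),velocity=.1)
print(robot.current_contact_force())
h=robot.line_to(W((gx,gy,.028)).tolist(),velocity=.025,f_stop=5)
t=np.array(robot.current_tool_pos());print(h,t,robot.current_contact_force())
robot.line_to([*W((gx,gy,0))[:2],t[2]+.0025],velocity=.03)
fingers.gripper_to(0,60)
print("gap",robot.current_finger_gap()*85,robot.current_gripper_force(),robot.current_tool_pos(),robot.current_contact_force(),robot.current_time_s())
import cv2
f=vision.grab_frame("side");cv2.imwrite("pics/p3.png",cv2.resize(f[240:380,200:360,::-1],None,fx=4,fy=4,interpolation=cv2.INTER_CUBIC))
E
python3 go3.py
```

```text
[-0.8888 -0.6425  0.2611]
True [0.6307 0.1474 0.0348] [-0.1601  0.7892  4.3601]
gap 25.302187271240964 59.10976052284241 [0.6302 0.1472 0.0372] [ 0.2054 -0.4306  1.3248] 15.0583
```

View pics/p3.png

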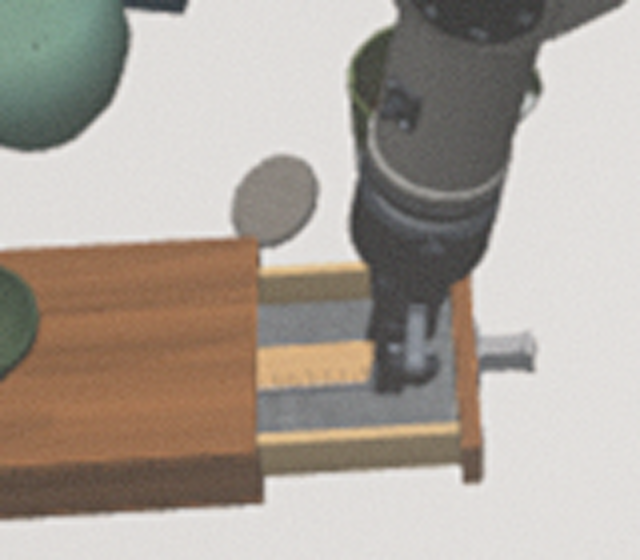

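The jaws hold the ruler near its front end, at about (405,365). The gap reading fits 28 mm. Next I tilt it about its tail, then draw it out.

```bash
cat > go4.py <<'E'
from plan import *
t=np.array(robot.current_tool_pos())
loc=np.array([[c_,s_],[-s_,c_]])@(t[:2]-[x,y]);X,Y,Z=loc[0],loc[1],t[2];print(X,Y,Z)
T=np.array([.071,.018]);f0=np.array(robot.current_contact_force())
def pose(a,dx=0,dz=0):
    r=np.radians(a);v=np.array([X,Z])-T
    return W((T[0]+v[0]*np.cos(r)+v[1]*np.sin(r)+dx,Y,T[1]-v[0]*np.sin(r)+v[1]*np.cos(r)+dz)),rot(a-10,1)
q=np.array(robot.current_joint_positions())
L=[(a,0,.002*min(1,a/6)) for a in(3,6,9,12,15,18)]+[(18,-.09*k,.002+.09*k*np.tan(np.radians(18))) for k in(.33,.67,1)]+[(18,-.09,.10),(18,-.09,.2),(0,-.09,.215)]
for a in L:
    P,R=pose(*a);qq,e=ik(P,R,q,30);c=clear(qq)
    if e>.01 or c.min()<.02:print("BAD",a,P,qq,e,c)
for a in L[:-3]:
    P,R=pose(*a)
    h=robot.line_to(P.tolist(),rpy(R),velocity=.04 if a[1]==0 else .06,f_stop=12)
    print(a,h,np.array(robot.current_contact_force())-f0,robot.current_torque(),robot.current_finger_gap()*85)
    if h:break
print(robot.current_time_s())
E
python3 go4.py
```

```text
-0.0690699966830189 -0.006845048945886937 0.03719184431293359
BAD (0, -0.09, 0.215) [0.5424 0.1273 0.2522] [-40.1533  12.3232  30.      95.697   -7.1288  63.7101  94.1201] 2.220446049250313e-14 [0.028  0.0174 0.2476]
(3, 0, 0.001) False [-0.6694 -0.9512 -3.176 ] [-0.0641  0.1559 -0.0756] 25.243712082919306
(6, 0, 0.002) False [-0.1232 -1.6743 -1.8547] [-0.0638  0.1423  0.0045] 24.97481245379073
(9, 0, 0.002) False [-0.9122 -0.0429 -2.1656] [-0.0069  0.11   -0.032 ] 25.076851974840718
(12, 0, 0.002) False [-1.1089 -0.6325 -2.7738] [ 0.0427 -0.0334  0.0396] 24.874522171748428
(15, 0, 0.002) False [ 0.0716 -0.7013 -2.5723] [-0.0137 -0.1175 -0.029 ] 25.106975679802243
(18, 0, 0.002) False [-0.6624 -0.4633 -2.9168] [ 0.0237 -0.1616  0.0022] 25.01356144358163
(18, -0.0297, np.float64(0.011650114978117318)) False [-0.378   0.3567 -2.2542] [ 0.0079 -0.1369 -0.0296] 24.975327744803874
(18, -0.0603, np.float64(0.021592657682844248)) False [-0.2318 -0.5305 -2.2267] [ 0.0404 -0.146  -0.0253] 24.917135028525404
(18, -0.09, np.float64(0.031242772660961565)) False [-1.1428 -0.5557 -1.6537] [ 0.0078 -0.1556  0.059 ] 24.94569989095841
19.175
```

```bash
cat > go5.py <<'E'
from plan import *
import cv2
X,Y,Z=-.06907,-.006845,.03719;T=np.array([.071,.018])
def pose(a,dx=0,dz=0):
    r=np.radians(a);v=np.array([X,Z])-T
    return W((T[0]+v[0]*np.cos(r)+v[1]*np.sin(r)+dx,Y,T[1]-v[0]*np.sin(r)+v[1]*np.cos(r)+dz)),rot(a-10,1)
q=np.array(robot.current_joint_positions())
L=[(18,-.09,.10),(18,-.085,.19),(0,-.05,.225)]
for a in L:
    P,R=pose(*a);q,e=ik(P,R,q,30);print(clear(q),e,P)
for a in L:
    P,R=pose(*a);print(robot.line_to(P.tolist(),rpy(R),velocity=.1,f_stop=15))
robot.pause(.5)
print(robot.current_tool_pos(),robot.current_joint_positions(),robot.current_finger_gap()*85,robot.current_contact_force(),robot.current_time_s())
a=vision.grab_frame("side")[150:380,170:420,::-1];b=vision.grab_frame("top")[120:290,230:400,::-1]
for n in("ruler","mug","pebble","drawer"):print(n,[(np.round(d["rect"],1).tolist(),round(d["p"],2)) for c in("side","top") for d in recognise(n,c)[:1]])
a=cv2.resize(a,None,fx=2,fy=2);b=cv2.resize(b,None,fx=1.7,fy=1.7);b=cv2.copyMakeBorder(b,0,a.shape[0]-b.shape[0],0,0,0)
cv2.imwrite("pics/p4.png",np.hstack([a,b]))
E
python3 go5.py
```

```text
[0.0379 0.053  0.2651] 1.6200929486842597e-11 [0.5549 0.1301 0.1795]
[0.0505 0.0456 0.2662] 1.021405182655144e-12 [0.5597 0.1312 0.2695]
[0.0697 0.0258 0.2547] 9.048317650695026e-13 [0.5814 0.1362 0.2622]
False
False
False
[0.5816 0.1361 0.262 ] [-40.28    17.5021  33.0029  88.7385 -10.901   66.7181  96.9042] 25.09822526562485 [-0.4264 -0.2065 -1.4186] 22.0667
ruler [([284.6, 269.9, 75.2, 19.5], 0.77), ([291.4, 198.4, 17.9, 47.0], 0.65)]
mug [([303.2, 271.8, 35.3, 44.3], 0.76), ([353.1, 223.9, 31.9, 36.5], 0.67)]
pebble [([265.8, 290.2, 26.4, 16.5], 0.62), ([334.6, 193.1, 23.1, 19.0], 0.68)]
drawer [([299.6, 330.1, 71.7, 60.1], 0.73), ([287.1, 177.5, 62.9, 100.4], 0.7)]
```

View pics/p4.png

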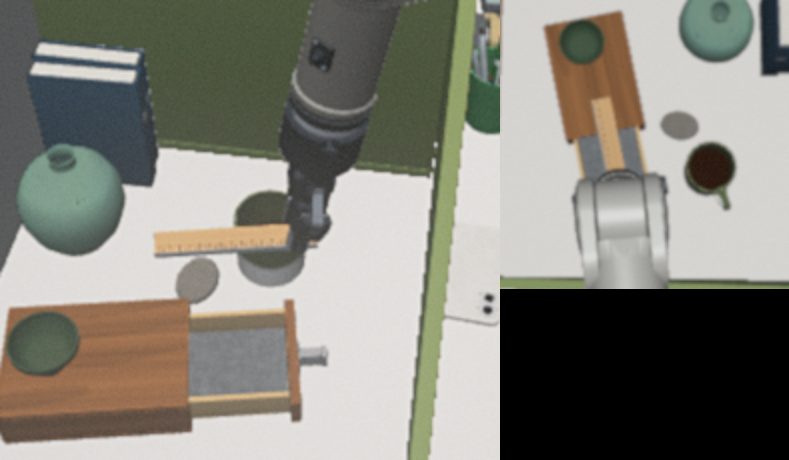

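The ruler is held clear of the cabinet, its tail at (155,243) in the side half. The drawer is empty and still open, and the mug and pebble haven't moved. I'll check the level numerically and hand in if it's good.

Run:
```python
from plan import *
from station import workorder
t=np.array(robot.current_tool_pos());d=W((1,0,0))-W((0,0,0));d[2]=0
# tail direction in world: intersect side ray with the vertical plane of the ruler by scanning pitch
g=t+np.array([0,0,-.016]);obs=np.array([155/2+170,243/2+150])
for a in(-8,-4,0,4,8):
    r=np.radians(a);P=g+d*.14*np.cos(r)-np.array([0,0,.14*np.sin(r)]);e=proj(P,"side")[0]-obs;print(a,e)
    if a==0:ok=np.abs(e).max()<8
if ok: print(workorder.close_job(),robot.current_time_s())
```

```text
-8 [-0.1566 -6.6266]
-4 [-0.1711 -3.474 ]
0 [ 0.1654 -0.3686]
4 [0.844  2.6751]
8 [1.8546 5.6435]
the job is handed in; nothing more can be done
the job is handed in; nothing more can be done
```

The job is handed in at about 22 s of the 58 s allowed: the drawer is out to its stop, the ruler came out tilted with no sign of forcing, and it is held level and at rest about 17 cm above the cabinet top, with the mug and pebble where they stood.

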